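# Count to the third gap and push the tin in

### The job

Starting from the red end of the rack, count the gaps with a fingertip by touching the top of the oak rail behind the first, the second and then the third gap, full or empty, and touch the rail no further along than that. Then push the plain aluminium tin across the cart into that third gap until it is fully home against the back wall, and take the hand away. Do not lift or tip the tin, and leave the blue tin, the hole punch, the hoops and the brayer where they are.

Things in the scene. Friction and masses are not known exactly. Their poses are not given: they have to be found in the camera images.
- rack: Fixed wooden rack, 6 gaps in a row, open at the front (rack -x, towards the robot), top and floor (a tin slides in on the cart top). Origin: centre of its underside; y along the row, z up. Gap centres at y = -145, -87, -29, 29, 87, 145 mm. Gaps 50 mm clear, between dark dividers 8 mm thick, 32 mm high, with rounded front ends at x = -22 mm. The oak rail runs on top of the back wall.
- rack_back (a point): Middle of the rack's back wall face, at rack x = +12, y = 0, z = 13 mm; axes as the rack's. A tin fully home touches this face: its centre is then at rack x = -10 mm and it still sticks out 10 mm at the front. The rail above (centre line at rack x = +18 mm) is 14 mm wide, its top 50 mm above the cart.
- end_red: Fixed red end block, 50 x 20 x 50 mm, at one end of the rack (rack y = +189 or -189 mm, differs from run to run); counting begins at this end. Origin at the centre of its underside; its top is level with the rail.
- end_black: Fixed black end block of the same size at the other end of the rack.
- rail_a: Piece of the fixed oak rail behind the gap at rack y = -145 mm; 54 mm long along the row, 14 mm wide; origin at the centre of its top face, axes as the rack's. Pieces lie in line, 4 mm apart, with a dark mark between them.
- rail_b: Piece of the fixed oak rail behind the gap at rack y = -87 mm; 54 mm long along the row, 14 mm wide; origin at the centre of its top face, axes as the rack's. Pieces lie in line, 4 mm apart, with a dark mark between them.
- rail_c: Piece of the fixed oak rail behind the gap at rack y = -29 mm; 54 mm long along the row, 14 mm wide; origin at the centre of its top face, axes as the rack's. Pieces lie in line, 4 mm apart, with a dark mark between them.
- rail_d: Piece of the fixed oak rail behind the gap at rack y = 29 mm; 54 mm long along the row, 14 mm wide; origin at the centre of its top face, axes as the rack's. Pieces lie in line, 4 mm apart, with a dark mark between them.
- rail_e: Piece of the fixed oak rail behind the gap at rack y = 87 mm; 54 mm long along the row, 14 mm wide; origin at the centre of its top face, axes as the rack's. Pieces lie in line, 4 mm apart, with a dark mark between them.
- rail_f: Piece of the fixed oak rail behind the gap at rack y = 145 mm; 54 mm long along the row, 14 mm wide; origin at the centre of its top face, axes as the rack's. Pieces lie in line, 4 mm apart, with a dark mark between them.
- tin_center (a point): Centre (13 mm above the underside) of the plain aluminium tin to be put away: loose closed round tin, 44 mm across, 26 mm high, about 0.12 kg, standing on the cart in front of the rack; z is its axis. It slides under 1 to 2 N.
- blue_tin_center (a point): Centre of a blue tin of the same size, already home in the end gap at rack y = -145 mm (this gap counts like any other). To be left alone.
- punch: Black plastic hole punch with press lever, about 125 x 60 x 62 mm, origin at the centre of its underside. To be left alone.
- hoops: Stack of three wooden embroidery hoops, 110 mm across, 30 mm high, origin at the centre of its underside. To be left alone.
- brayer: Brayer with pink silicone roller (36 mm across, 80 mm long) and black handle, 180 mm long, lying behind the rack; origin under the roller, handle towards its -x. To be left alone.

How it is judged:
By the outcome, as a careful person would: the job done as asked, in the order asked, and still so for the second after the job is handed in, with the robot touching nothing.
It also fails if it takes over 51 s, if anything falls off the work surface, if the arm or the gripper's body presses on something with over 40 N, if the wrist force passes 120 N, or if a joint passes its speed limit or range.

### The arm

A 6-joint arm with a two-finger parallel gripper is mounted at the origin on the work surface. World frame = base frame: x ahead of the robot, y to its left, z up, the work surface at z = 0. Lengths are in mm, angles in degrees, forces in N, time in s.
With the tool pointing down it reaches from about 325 to 925 mm from the base axis. Payload 3.1 kg.
Tool frame: the origin (TCP) lies at the very end of the fingers, on their centre line; the grasp point (between the pads) lies grasp_offset behind it (grasp_offset is the distance from the TCP to the grasp point, in mm); z points along the fingers, x is the direction in which the jaws open and shut, and the axes are right-handed (so a half turn about z gives the same grasp; the last joint's range is limited). The gripper opens to 85 mm and grips with 20 to 120 N. Pads are 22 mm wide; open, the fingers measure 114 mm over their backs; the gripper's body (76 mm by 85 mm) begins 54 mm behind the grasp point. The pads swing forward as they close: fully open they stand 13 mm farther back than shut.
Start: joints at [-81.142, 12.427, 92.441, -0, 75.132, -6.429], TCP at [164.8, -602.893, 231.3] pointing down, gripper open.
Joint ranges: [-157.48, 157.48], [-44.54, 120.13], [17.64, 146.25], [-64.5, 244.5], [7.68, 150.69], [-147.95, 147.95]. Speed limits (degrees/s): [159.86, 159.86, 180, 180, 180, 180].

### API

Orientations are given as [roll, pitch, yaw] about the fixed x, y, z axes, in that order (R = Rz(yaw) Ry(pitch) Rx(roll)).
In Python, from station import * gives the robot as it stands. Calls block until the motion is done:
- goto(position, orientation): joint-space move of the TCP to a pose.
- move_l(position, attitude=None, speed=150): straight line of the TCP; attitude=None keeps the orientation; speed is the mean speed in mm/s.
- move_j(angles): joint-space move.
- grip(opening, squeeze=None): finger opening in mm; squeeze is the grip in N (None keeps the last); returns when the fingers have stopped.
- wait(seconds).
- solve_ik(position, orientation): joint angles nearest the present ones, or None.
- get_obs(): the state.
- get_image(name): name is "scene" or "top"; returns the picture (480x640x3 uint8, red, green, blue); there is no depth.
- get_calibration(name): a dict with "fx", "fy", "cx", "cy" (pixels), "R" (3x3) and "t" (3): a world point X has camera coordinates R X + t. Camera axes: x right, y down, z forward; pixel columns grow to the right and rows downward; lengths in mm; the calibration is good to about 2 mm. A picture is of the moment at which its call begins. get_calibration takes no time and is no camera call.
A pose or a line that the arm cannot do raises Unreachable and nothing moves.
- sign_off(): hands the job in, once; it reports no verdict.
Trained networks look in the newest picture that a camera, given by its name, has taken for a name from the list of things; names that differ only in an ending like _2 or _b are one class to them, and where a whole thing is asked for, a point or a joint stands for the part that bears it (a point fixed in the world has none). Each returns a list of dicts, best first, with "score" (0 to 1); they miss things now and then, are a little off and sometimes report something else, mostly with a low value. They report only what shows in the picture. A call takes as long as a camera call.
- spot_in(name, camera): "extent" ([centre column, centre row, width, height] in pixels, round what is visible of it).
- regions_of(name, camera): "region" (480x640 bool, what is visible of it) and "extent" ([centre column, centre row, width, height] in pixels, round what is visible of it).
The state is a dict: "t": time; "joint_pos": joint angles; "qvel": joint speeds; "effort": joint torques, N m; "tcp_pos": TCP position; "ee_rot": TCP orientation; "wrist_force": force on the tool from outside, world axes, zero at the start; "moment": the same for the moment, N m; "grip_width": finger opening in mm.
Only numpy, scipy, OpenCV 4.12 (cv2) and the standard library are available. Lean on these libraries where they do the work, as an engineer would, in place of code of your own. Each camera call takes 0.05 s, during which the arm holds its last target. There are 200 camera calls.

## Working session

There is one attempt and no reset: what is moved stays moved. The work goes in short steps, each a Python script; the robot and the scene stay as the last script left them, time stands still between calls to the robot, and variables do not carry over. Pictures are saved under pics/ and viewed, about 8 in all and at most 12, crops included, and the job is handed in when it is done.

```bash
ls; mkdir -p pics; python3 - <<'E'
from station import *
import cv2, numpy as np
for c in ("scene","top"):
    im=get_image(c); cv2.imwrite(f"pics/{c}0.png",im[:,:,::-1])
    k=get_calibration(c); print(c,k["fx"],k["cx"],k["cy"],np.round(k["R"],3).tolist(),np.round(k["t"],1))
    for n in ("rack","end_red","end_black","tin_center","blue_tin_center","punch","hoops","brayer","rail_a"):
        print(n,[(round(d["score"],2),np.round(d["extent"]).astype(int).tolist()) for d in spot_in(n,c)][:6])
print(get_obs()["t"],get_obs()["ee_rot"])
E
```

```text
pics
scene 479.78338752480755 322.46617933150867 237.24545731139887 [[0.257, 0.966, 0.004], [0.689, -0.181, -0.702], [-0.678, 0.183, -0.712]] [-138.9 -345.4 1362.4]
rack [(0.89, [328, 266, 186, 45]), (0.2, [231, 274, 12, 35])]
end_red [(0.9, [421, 252, 17, 38])]
end_black [(0.7, [233, 272, 16, 34]), (0.66, [424, 253, 17, 40])]
tin_center [(0.61, [403, 254, 27, 10])]
blue_tin_center [(0.7, [254, 263, 21, 4])]
punch [(0.75, [439, 182, 48, 54])]
hoops [(0.57, [153, 225, 56, 50]), (0.53, [285, 270, 30, 16]), (0.47, [292, 235, 21, 21])]
brayer [(0.96, [340, 347, 108, 49])]
rail_a [(0.67, [286, 268, 29, 13]), (0.65, [254, 270, 30, 14]), (0.56, [403, 254, 26, 9]), (0.53, [316, 263, 26, 13]), (0.51, [375, 258, 28, 13])]
top 455.432457726321 326.666778692207 243.68581631942823 [[0.009, -1.0, 0.02], [-0.989, -0.011, -0.145], [0.145, -0.018, -0.989]] [-14.9 597.2 957.2]
rack [(0.89, [324, 245, 158, 38])]
end_red [(0.72, [391, 259, 23, 20]), (0.71, [241, 235, 10, 20])]
end_black [(0.66, [409, 256, 12, 26])]
tin_center [(0.72, [346, 295, 20, 22])]
blue_tin_center [(0.79, [390, 259, 20, 20])]
punch [(0.9, [185, 323, 39, 61])]
hoops [(0.7, [469, 338, 51, 52])]
brayer [(0.84, [339, 163, 83, 35])]
rail_a [(0.74, [262, 231, 26, 7]), (0.68, [391, 242, 27, 12]), (0.6, [284, 229, 23, 8]), (0.57, [338, 238, 24, 13]), (0.52, [312, 232, 21, 12]), (0.45, [364, 239, 28, 4])]
1.0 [-1.79999739e+02 -1.05780705e-03 -7.47156691e+01]
```

```bash
python3 - <<'E'
import cv2
a=cv2.imread("pics/top0.png")[130:400,130:530]; cv2.imwrite("pics/t1.png",cv2.resize(a,None,fx=2,fy=2,interpolation=cv2.INTER_CUBIC))
E
```

```text
(no output)
```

View pics/t1.png

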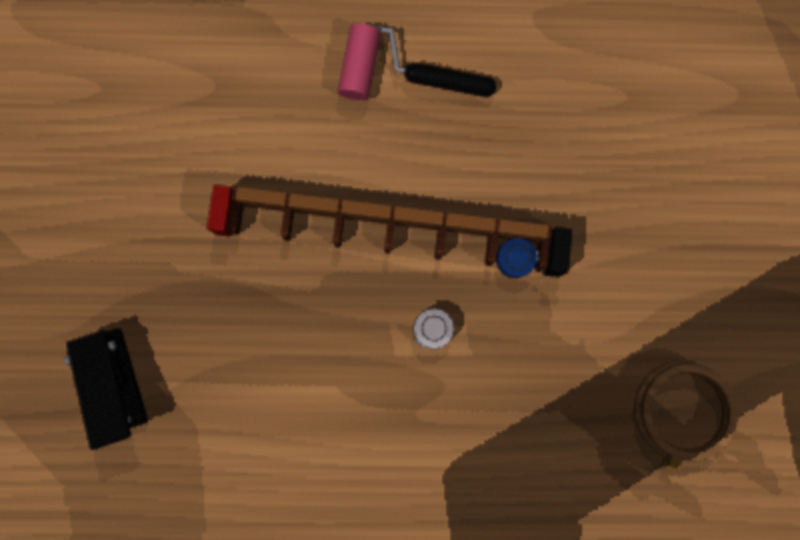

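View pics/scene0.png

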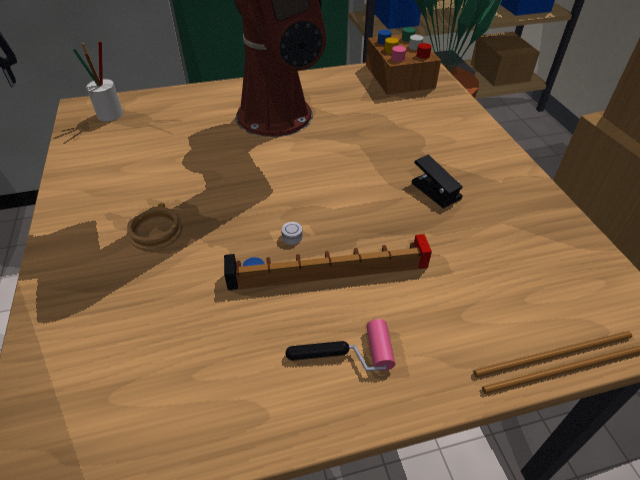

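The red end is at top-view px (240,235), the black end at (410,255) and the blue tin at (388,258), next to black. So red is at rack y=+189, and the third gap is at y=+29 (rail_d). The plain tin is at (347,294). Next I fit the rack pose and check it with an overlay.

```bash
cat > h.py <<'E'
from station import *
import cv2, numpy as np
from scipy.optimize import least_squares
def K(c):
    k=get_calibration(c); return np.array([[k["fx"],0,k["cx"]],[0,k["fy"],k["cy"]],[0,0,1]]),np.array(k["R"]),np.array(k["t"])
def proj(c,X):
    M,R,t=K(c); q=(np.atleast_2d(X)@R.T+t)@M.T; return q[:,:2]/q[:,2:]
def back(c,uv,z):
    M,R,t=K(c); d=R.T@np.linalg.inv(M)@np.array([*uv,1.]); o=-R.T@t; return o+d*(z-o[2])/d[2]
def rk(p,X):  # rack coords -> world, p = x,y,yaw(rad)
    X=np.atleast_2d(np.array(X,float)); c,s=np.cos(p[2]),np.sin(p[2])
    return np.c_[p[0]+c*X[:,0]-s*X[:,1],p[1]+s*X[:,0]+c*X[:,1],X[:,2]]
def cen(m): 
    v,u=np.nonzero(m); return np.array([u.mean(),v.mean()])
def tin(c="top"):
    get_image(c); r=regions_of("tin_center",c)
    return [(round(d["score"],2),d["extent"],cen(d["region"])) for d in r]
def box(cx,cy,hx,hy,z): return [[cx+a*hx,cy+b*hy,z] for a,b in((-1,-1),(1,-1),(1,1),(-1,1))]
YS=[-145,-87,-29,29,87,145]
E
python3 - <<'E'
from h import *
obs=[]
for c in ("top","scene"):
    im=get_image(c)
    for d in regions_of("rail_a",c):
        uv=cen(d["region"]); X=back(c,uv,50); print(c,round(d["score"],2),np.round(d["extent"]),d["region"].sum(),np.round(X))
        obs.append((c,X[:2],d["score"]))
    for n,z in(("end_red",25),("end_black",25),("tin_center",20)):
        for d in regions_of(n,c)[:2]: print(c,n,round(d["score"],2),np.round(d["extent"]),d["region"].sum(),np.round(back(c,cen(d["region"]),z),1))
# fit each camera separately: ring of pieces, nearest assignment
r,b=back("top",(240.5,235),30)[:2],back("top",(409.5,255.5),30)[:2]
yaw=np.arctan2(-(r-b)[0],(r-b)[1]); p0=np.array([*(r+b)/2,yaw]); print("p0",p0,np.linalg.norm(r-b))
for cs in(("top",),("scene",),("top","scene")):
    P=p0
    def f(p):
        C=rk(p,[[18,y,50] for y in YS])[:,:2]
        return np.concatenate([(lambda e:e[np.argmin((e**2).sum(1))])(C-X) for c,X,s in obs if c in cs])
    s=least_squares(f,p0,loss="soft_l1",f_scale=3); print(cs,s.x[:2],np.degrees(s.x[2]),np.round(s.fun,0))
    P=s.x
np.save("p.npy",P)
for c in("top","scene"):
    im=cv2.cvtColor(get_image(c),cv2.COLOR_RGB2BGR); 
    u0,v0,w,h=(220,205,220,100) if c=="top" else(215,205,230,100)
    a=cv2.resize(im[v0:v0+h,u0:u0+w],None,fx=3.4,fy=3.4,interpolation=cv2.INTER_CUBIC)
    for B in [box(18,y,7,27,50) for y in YS]+[box(0,y,25,10,50) for y in(-189,189)]+[[[-22,y,32],[12,y,32]] for y in(-116,-58,0,58,116)]:
        q=((proj(c,rk(P,B))-[u0-.5,v0-.5])*3.4).astype(int); cv2.polylines(a,[q],True,(0,255,0),1)
    globals()[c]=a
cv2.imwrite("pics/ov.png",np.vstack([top,cv2.resize(scene,(top.shape[1],300))])[:600])
E
```

```text
top 0.75 [286. 230.  26.   8.] 181 [623.  80.  50.]
top 0.66 [390. 243.  24.   8.] 196 [ 597. -152.   50.]
top 0.64 [340. 239.  26.   8.] 182 [609. -37.  50.]
top 0.63 [364. 239.  26.  12.] 181 [604. -92.  50.]
top 0.58 [261. 231.  26.   6.] 156 [630. 139.  50.]
top 0.48 [312. 233.  27.  12.] 167 [617.  23.  50.]
top end_red 0.74 [324. 244. 160.  38.] 1886 [609.7  -3.7  25. ]
top end_red 0.59 [240. 235.  13.  23.] 264 [617.2 185.5  25. ]
top end_black 0.59 [409. 256.  14.  23.] 264 [ 575.6 -193.8   25. ]
top end_black 0.55 [327. 245. 162.  45.] 2119 [608.6  -3.8  25. ]
top tin_center 0.54 [346. 293.  16.  20.] 308 [488.9 -52.8  20. ]
scene 0.8 [375. 257.  29.  16.] 246 [627.  80.  50.]
scene 0.7 [317. 264.  30.  15.] 257 [613. -36.  50.]
scene 0.65 [255. 270.  32.  16.] 250 [ 601. -149.   50.]
scene 0.62 [403. 253.  26.   7.] 240 [634. 137.  50.]
scene 0.58 [345. 259.  27.  11.] 188 [620.  23.  50.]
scene 0.51 [284. 267.  24.  10.] 224 [607. -93.  50.]
scene end_red 0.69 [421. 252.  16.  38.] 364 [614.7 188.4  25. ]
scene end_black 0.92 [230. 273.  16.  36.] 415 [ 574.1 -192.6   25. ]
scene tin_center 0.62 [293. 234.  20.  23.] 383 [494.1 -54.1  20. ]
p0 [ 5.95727110e+02 -5.65188707e+00 -1.10642962e-01] 379.1081817116902
('top',) [595.395801    -4.59963683] -6.343365262181286 [-0. -0.  0.  2.  1.  1. -1. -1. -0. -1. -0. -1.]
('scene',) [599.11994501  -4.44364647] -6.457042685111537 [ 0.  0.  0.  1. -1. -1. -0.  1. -0. -0.  0.  0.]
('top', 'scene') [597.27876684  -4.52128009] -6.390089044964266 [ 2.  0.  2.  2.  3.  2.  1. -1.  2. -1.  2. -1. -2.  0. -1.  0. -2. -2.
 -2.  1. -2. -0. -1. -0.]
```

View pics/ov.png

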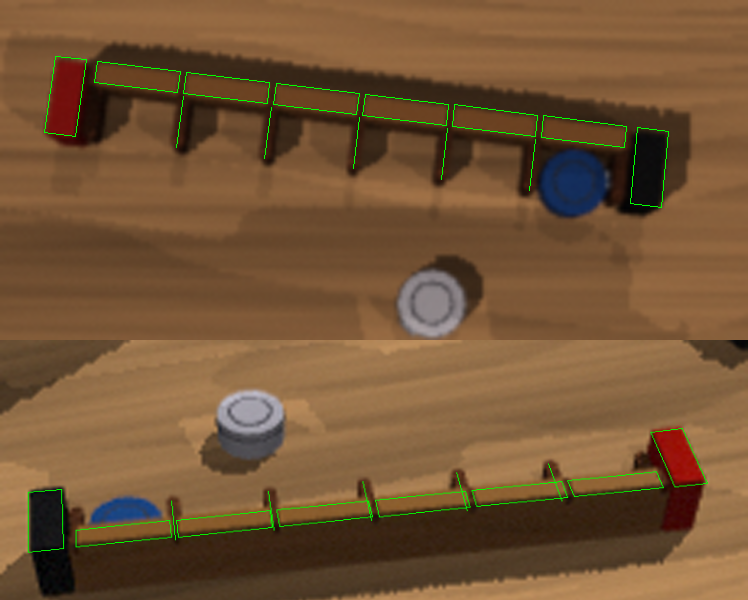

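The overlay matches rails, dividers and end blocks in both views. The two cameras disagree by under 4 mm in x, so I use the mean. Now the three touches.

```bash
cat >> h.py <<'E'
def F(): return np.array(get_obs()["wrist_force"])
def down(yaw): return [180,0,yaw]
E
python3 - <<'E'
from h import *
p=np.load("p.npy"); yaw=np.degrees(p[2])+90
P=lambda x,y,z: rk(p,[[x,y,z]])[0].tolist()
print(get_obs()["t"], np.round(solve_ik(P(18,145,75),down(yaw)),0), F()); grip(0)
goto(P(18,145,90),down(yaw)); print(get_obs()["t"],np.round(get_obs()["tcp_pos"],1),get_obs()["grip_width"],F())
for y in(145,87,29):
    move_l(P(18,y,66),speed=150)
    f0=F(); move_l(P(18,y,53),speed=60)
    for z in np.arange(52,45,-.5):
        move_l(P(18,y,z),speed=20); f=F()-f0
        if f[2]>3: break
    print(y,z,np.round(f,1),np.round(get_obs()["tcp_pos"],1),get_obs()["t"])
    move_l(P(18,y,66),speed=100)
move_l(P(18,29,110),speed=200); print(get_obs()["t"],F())
E
```

```text
1.6 [  6.  24.  95.  -0.  60. -78.] [ 0.55528663 -0.22140192 -0.9073931 ]
5.475 [631.7 136.7  90.2] 0.10023324128309656 [-0.64293696  0.02457793 -0.27075697]
145 49.5 [-1.4 -0.4  4. ] [631.5 137.6  50.1] 7.65
87 49.5 [-2.5  1.3  4. ] [625.   79.9  50.1] 10.3667
29 49.5 [-0.9 -0.6  4.7] [618.6  22.3  50.1] 13.0833
13.7667 [-0.38604208  0.20049015 -0.40485422]
```

```bash
python3 - <<'E'
from h import *
p=np.load("p.npy"); T=np.array([491.5,-53.4])
S=rk(p,[[-82,29,0]])[0,:2]; u=S-T; L=np.linalg.norm(u); u/=L; a=np.degrees(np.arctan2(u[1],u[0])); yaw=a+90
if yaw>90+60: yaw-=180
q=lambda d,z,B=T:[*(B+u*d),z]
print("dir",a,"L",L,"yaw",yaw)
grip(26)
goto(q(-52,110),down(yaw)); print(get_obs()["t"],np.round(get_obs()["tcp_pos"],1),get_obs()["grip_width"])
move_l(q(-52,5),speed=150); f0=F(); print("low",F(),np.round(get_obs()["tcp_pos"],1))
move_l(q(-34,5),speed=60)
move_l(q(-28.75,5,S),speed=45); print("pushed",np.round(F()-f0,1),get_obs()["t"])
move_l(q(-60,5,S),speed=100); move_l(q(-60,110,S),speed=250); print(get_obs()["t"])
for c in("top","scene"):
    im=get_image(c); cv2.imwrite(f"pics/{c}2.png",im[:,:,::-1])
    for d in regions_of("tin_center",c)[:2]: 
        X=back(c,cen(d["region"]),20); w=X[:2]-p[:2]; k,s=np.cos(p[2]),np.sin(p[2]); print(c,d["score"],np.round(d["extent"]),d["region"].sum(),np.round(X),"rack",np.round([k*w[0]+s*w[1],-s*w[0]+k*w[1]],1))
a=cv2.imread("pics/top2.png")[170:350,180:480]; cv2.imwrite("pics/t2c.png",cv2.resize(a,None,fx=2.6,fy=2.6,interpolation=cv2.INTER_CUBIC))
E
```

```text
dir 72.4159803095411 L 91.08065142579996 yaw -17.584019690458888
15.4667 [ 476.2 -103.   110.2] 26.0302789411414
low [ 0.63986184 -0.26132497 -0.21345813] [ 476.7 -103.1    5.6]
pushed [-0.1 -0.1 -0. ] 19.0583
20.0833
top 0.65 [408. 255.  13.  27.] 284 [ 576. -196.   20.] rack [   0.2 -192.2]
scene 0.73 [336. 237.  20.  24.] 421 [524.  32.  20.] rack [-76.6  28.5]
scene 0.67 [316. 264.  32.  14.] 266 [589. -30.  20.] rack [ -5.6 -25.9]
```

View pics/t2c.png

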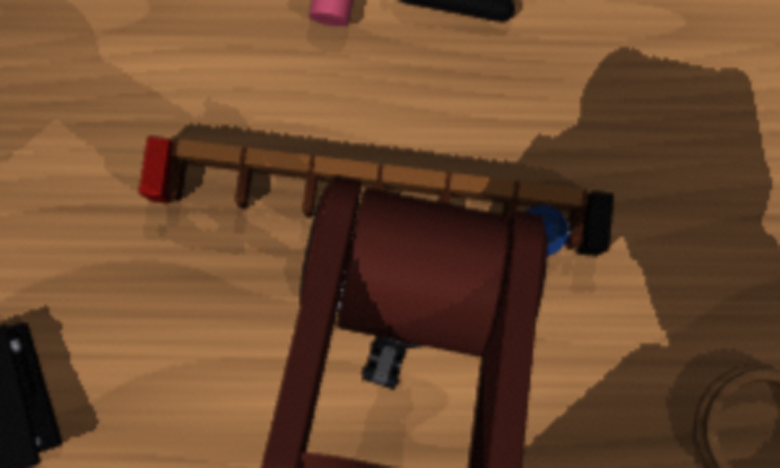

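The arm hides the tin in the top view, but the scene camera puts it at rack (-78, 28.5). It is lined up with gap 3, so I push it straight in, watching the force.

```bash
python3 - <<'E'
from h import *
p=np.load("p.npy"); yaw=np.degrees(p[2])+90; k,s=np.cos(p[2]),np.sin(p[2])
P=lambda x,y,z: rk(p,[[x,y,z]])[0].tolist()
def loc(): 
    o=get_obs(); w=np.array(o["tcp_pos"])[:2]-p[:2]; return np.round([k*w[0]+s*w[1],-s*w[0]+k*w[1],o["tcp_pos"][2]],1)
rf=lambda f: np.array([k*f[0]+s*f[1],-s*f[0]+k*f[1],f[2]])
goto(P(-132,29,60),down(yaw)); print(get_obs()["t"],loc())
move_l(P(-132,29,5),speed=120); f0=F()
move_l(P(-112,29,5),speed=60); move_l(P(-68,29,5),speed=45); print(get_obs()["t"],loc(),np.round(rf(F()-f0),1))
x=-68.;hit=0
while x<-33:
    x+=2 if x<-46 else .7
    move_l(P(x,29,5),speed=25); f=rf(F()-f0)
    if x>-46 or abs(f[1])>2: print(round(x,1),np.round(f,1))
    if f[0]<-7 or abs(f[1])>6: break
print("stop",loc(),np.round(f,1),get_obs()["t"])
E
```

```text
21.7417 [-131.9   28.9   59.9]
23.9583 [-67.9  29.    5.1] [-1.3  0.1  0.3]
-45.3 [-2.2 -1.   0.3]
-44.6 [-0.9 -1.1  0.4]
-43.9 [-1.  -1.  -0.1]
-43.2 [-2.1 -0.9  0.4]
-42.5 [-2.3 -0.5  0.7]
-41.8 [-2.2 -1.5  1.7]
-41.1 [-1.9 -1.4  0.2]
-40.4 [-1.5 -1.4 -0.2]
-39.7 [-3.3 -0.9  3. ]
-39.0 [-6.3 -1.5  4.2]
-38.3 [-8.  -1.8  4.8]
stop [-40.   29.    4.7] [-8.  -1.8  4.8] 29.4583
```

```bash
python3 - <<'E'
from h import *
p=np.load("p.npy"); k,s=np.cos(p[2]),np.sin(p[2])
P=lambda x,y,z: rk(p,[[x,y,z]])[0].tolist()
move_l(P(-37.4,29,5.5),speed=20); o=get_obs(); w=np.array(o["tcp_pos"])[:2]-p[:2]; print(k*w[0]+s*w[1],np.round(F(),1))
move_l(P(-75,29,5.5),speed=80); move_l(P(-100,29,120),speed=200)
goto([250,-450,250],down(-60)); print(get_obs()["t"])
ims=[]
for c in("top","scene"):
    im=get_image(c)[:,:,::-1]
    for n in("tin_center","blue_tin_center"):
      for d in regions_of(n,c)[:3]: 
        X=back(c,cen(d["region"]),26 if c=="top" else 24); w=X[:2]-p[:2]; print(c,n,round(d["score"],2),np.round(d["extent"]),"rack",np.round([k*w[0]+s*w[1],-s*w[0]+k*w[1]],1))
    u0,v0,w,h=(220,205,220,85) if c=="top" else(215,205,230,85)
    a=cv2.resize(im[v0:v0+h,u0:u0+w],(748,290),interpolation=cv2.INTER_CUBIC)
    th=np.linspace(0,2*np.pi,40); q=(proj(c,rk(p,np.c_[-10+22*np.cos(th),29+22*np.sin(th),26+0*th]))-[u0-.5,v0-.5])*[748/w,290/h]
    cv2.polylines(a,[q.astype(int)],True,(0,255,0),1); ims.append(a)
    cv2.imwrite(f"pics/{c}3.png",im)
cv2.imwrite("pics/fin.png",np.vstack(ims))
E
```

```text
-39.912891732832506 [-7.8  1.1  4.2]
33.0833
top tin_center 0.82 [314. 250.  15.  19.] rack [-12.6  28.5]
top tin_center 0.63 [284. 231.  22.   6.] rack [20.3 90. ]
top tin_center 0.35 [389. 260.  24.  21.] rack [ -13.4 -144. ]
top blue_tin_center 0.7 [391. 258.  24.  20.] rack [ -13.1 -145.1]
scene blue_tin_center 0.51 [254. 264.  21.   5.] rack [ -24.  -145.2]
scene blue_tin_center 0.27 [439. 182.  48.  59.] rack [-208.2  289.6]
```

View pics/fin.png

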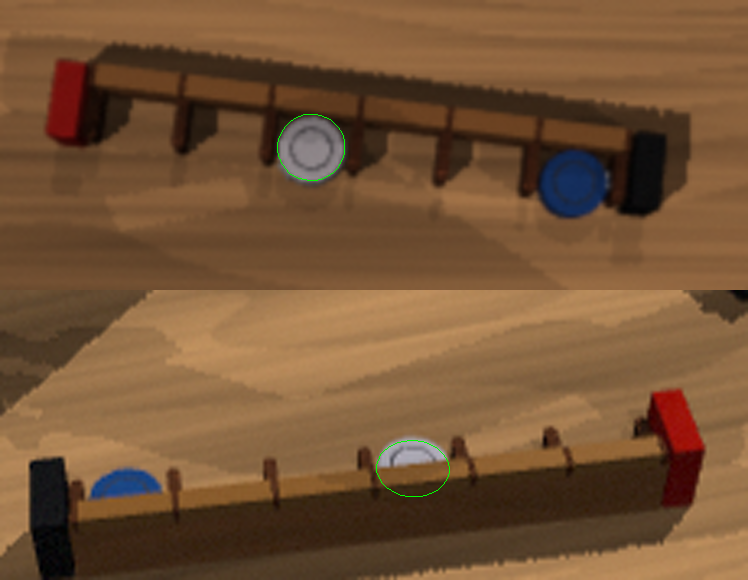

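View pics/top3.png

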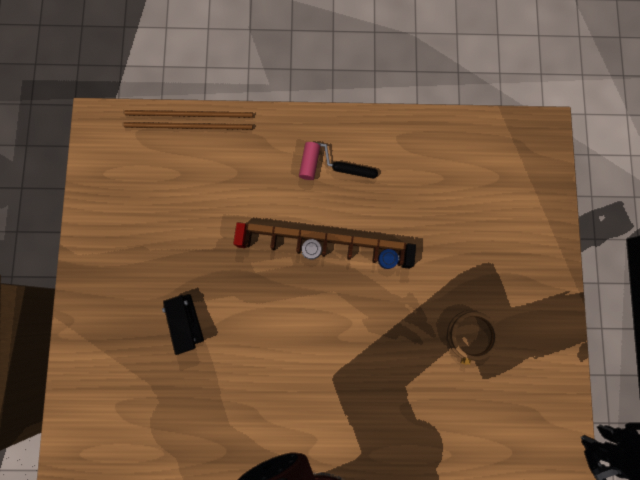

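The final top view shows the plain tin at px (312,249), in the third gap from red. It sits as deep as the blue tin (px 388,258): rack x is -12.6 for the plain tin and -13.1 for the blue, both measured with the same camera offset. Everything else is where it was, and the arm is clear.

```bash
python3 - <<'E'
from station import *
print(get_obs()["t"],get_obs()["wrist_force"]); sign_off()
E
```

```text
33.3833 [-0.23901655 -0.19013598 -0.16263374]
the job is handed in; nothing more can be done
```

The plain aluminium tin is in the third gap from the red end, against the back wall, and I handed the job in at 33.4 s of the 51 s allowed.

- **Counting:** With closed fingertips I touched the rail behind gaps 1, 2 and 3 from the red end (rack y = 145, 87, 29 mm). Each touch was at z ≈ 50.1 mm with 4–5 N, and I touched nothing further along the rail.
- **Pushing:** I pushed the tin flat across the cart with two fingers in two straight strokes. In the second stroke the force rose from about 2 N to 8 N and the hand stopped at rack x ≈ -40 mm; I had expected -38.8 mm. A further 0.9 mm of commanded push moved it only 0.1 mm.
- **Final picture:** The tin stands in the third gap as deep as the blue tin, at rack x -12.6 mm against -13.1 mm for the blue one. In the picture, the blue tin, punch, hoops and brayer look unmoved, and the arm is well clear.

**Checks that disagreed:**
- The two cameras differ by about 4 mm on the rack's x position, so I used their average. That offset could account for the tin reading -12.6 mm instead of the nominal -10 mm.
- The network did not find the plain tin in the last scene-camera picture because the rail partly hides it. By eye, it and the blue tin show above the rail by about the same amount there.

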